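# Check the hand-truck tyre with the push-on pressure gauge

### The arm

A 7-joint arm with a two-finger parallel gripper is mounted at the origin on the work surface. World frame = base frame: x ahead of the robot, y to its left, z up, the work surface at z = 0. Lengths are in mm, angles in rad, forces in N, time in s.
With the tool pointing down it reaches from about 425 to 950 mm from the base axis. Payload 4.7 kg.
Tool frame: the origin (TCP) lies at the centre of the arm's flange, where the gripper is bolted on; the fingertips stand 182 mm ahead of it and the grasp point (between the pads) lies 164 mm ahead of it; z points along the fingers, y is the line along which they close (so a half turn about z gives the same grasp; the last joint's range is limited). The gripper opens to 87 mm and grips with 3 to 60 N. Pads are 19 mm wide; open, the fingers measure 117 mm over their backs; the gripper's body (75 mm by 190 mm) begins 51 mm behind the grasp point.
Start: joints at [-1.236, 0.469, -0.049, 1.532, 0.024, 1.141, -0.082], TCP at [240.147, 630.841, 404.773] pointing down, gripper open.
Joint ranges: [-2.59, 2.59], [-0.33, 1.99], [-1.39, 1.29], [0.1, 2.45], [-1.04, 4.18], [0.21, 1.99], [-2.66, 2.66]. Speed limits (rad/s): [2.57, 2.57, 3.14, 3.14, 3.14, 3.14, 3.14].

### API

Orientations are given as a rotation vector (axis times angle).
In Python, from rig import r, fingers, grab_frame, camera_model, boxes_of, cut_out gives the robot as it stands. The module is installed in compiled form; this text tells all that it offers. Calls block until the motion is done:
- r.move_ptp(position, orientation): joint-space move of the TCP to a pose.
- r.move_straight(position, frame=None, feed=150): straight line of the TCP; frame=None keeps the orientation; feed is the mean speed in mm/s.
- r.goto_joints(angles): joint-space move.
- fingers.command_gripper(opening, strength=None): opening from 0.0 (shut) to 1.0 (fully open); strength is the grip in N (None keeps the last); returns when the fingers have stopped.
- r.wait(seconds).
- r.ik(position, orientation): joint angles nearest the present ones, or None.
- r.observe(): the state.
- grab_frame(name): name is "scene" or "top" or "wrist"; returns the picture (384x512x3 uint8, red, green, blue); there is no depth.
- camera_model(name): a dict with "fx", "fy", "cx", "cy" (pixels), "extrinsics" (4x4, takes a point from camera to world coordinates); the wrist camera has in their place "tool_from_camera" (4x4, takes a point from camera to tool coordinates, whose origin is the TCP and whose axes are the flange's). Camera axes: x right, y down, z forward; pixel columns grow to the right and rows downward; lengths in mm; the calibration is good to about 2 mm. The wrist camera is an equidistant fisheye: a pixel r from the principal point sees the ray r / f radians off the axis. A picture is of the moment at which its call begins: read the wrist's pose just before it. camera_model takes no time and is no camera call.
A pose or a line that the arm cannot do raises r.IKError and nothing moves.
- r.finish_job(): hands the job in; it is judged then, once.
Trained networks look in the newest picture that a camera, given by its name, has taken for a name from the list of things; names that differ only in an ending like _2 or _b are one class to them, and where a whole thing is asked for, a point or a joint stands for the part that bears it (a point fixed in the world has none). Each returns a list of dicts, best first, with "score" (0 to 1); they miss things now and then, are a little off and sometimes report something else, mostly with a low value. They report only what shows in the picture. A call takes as long as a camera call. They do not tell look-alikes from the thing itself.
- boxes_of(camera, query): "xyz" ([x, y, z] in mm, in the coordinates of the camera as it stood for that picture, good to about 4 mm: the middle of the surface that is visible of it).
- cut_out(camera, query): "pixels" (384x512 bool, what is visible of it).
The state is a dict: "t": time; "qpos": joint angles; "qd": joint speeds; "effort": joint torques, N m; "eef_pos": TCP position; "tool_rot": TCP orientation; "contact_force": force on the tool from outside, world axes, zero at the start; "wrist_torque": the same for the moment, N m; "grip_width": opening from 0.0 (shut) to 1.0 (fully open); "finger_force": force on a finger pad.
Only numpy, scipy, OpenCV 4.12 (cv2) and the standard library are available. Lean on these libraries where they do the work, as an engineer would, in place of code of your own. Each camera call takes 0.05 s, during which the arm holds its last target. There are 200 camera calls.

### The job

Pick up the tyre gauge from its rubber pad, push its mouth straight down onto the valve stem of the hand-truck wheel and hold it firmly home for a second, at about 17 N and never above 24 N, so that the tyre's pressure pushes the gauge's rod out. Then lift it off and stand it back upright on the pad with the rod still out, so the reading can be taken. Do not pull the rod out yourself, and leave the tape roll, the jar and the wrench where they are.

Things in the scene. Friction and masses are not known exactly. Their poses are not given: they have to be found in the camera images.
- gauge: T-shaped tyre gauge, 180 g, standing upright on the pad. Origin: centre of the underside of its round foot; z up. Foot: a steel bell 35 mm across, narrowing to 13 mm up into a tube 21 mm across. An aluminium barrel, 18 mm across and 120 mm long, runs level along x, 45 mm above the foot, through a black grip block; the rod comes out of its +x end
- gauge_grip (a point): middle of the gauge's black grip block, 48 mm above the foot; axes as gauge. The block is 28 (x) by 24 (y) by 38 mm (z), from 26 to 64 mm above the foot. Take it from above with the fingers closing along y; 60 N of grip holds it well
- gauge_seal_face (a point): underside of the sprung rubber seal inside the gauge's mouth, 20 mm above the foot, on its axis. The mouth below it is a funnel 25 mm wide at the foot, narrowing by 13 mm up to a bore 11.6 mm wide. The seal gives 4 N per mm for 3 mm, then is hard. In its middle the gauge's plunger gives 1.5 N per mm
- gauge_rod (a joint): how far the gauge's white rod stands out of the barrel, m: 0 in, at most 0.048. The tyre's unknown pressure pushes it out by 13 to 40 mm, and friction (0.2 N) keeps it out when the gauge is taken off, so do not knock it
- wheel: hand-truck wheel with a pneumatic tyre lying flat on the bench, 250 mm across; it does not move. Origin: centre of its underside; z up. The tyre's top is 80 mm, the white rim face 50 mm and the steel hub in the middle (38 mm across) 68 mm above the bench. One brass valve stem stands straight up from the rim face at x = 52 mm, 26 mm or more clear of the tyre's inner edge
- valve_foot (a point): point on the rim face where the valve stem comes out. The stem is 8 mm across and upright; its top is 28 to 44 mm above this point (differs from wheel to wheel) and a 4 mm wide pin stands 7 mm above that top, held up by 4.5 to 11 N of tyre pressure. It does not give sideways. The seal is closed when 13 N press down on it; over 24 N damages it
- pad: black rubber pad, 130 by 130 by 6 mm, fixed to the bench, where the gauge stands. Origin: centre of its underside
- tape_roll: roll of tape, 100 mm across, 48 mm tall, lying flat; origin under its centre. Leave it alone
- glue_jar: jar, 60 mm across, 85 mm tall; origin under its centre. Leave it alone
- wrench: wrench lying along its x axis on the bench. Leave it alone
There are look-alikes about, which are no part of the job. Of the things like the gauge, leave any that is orange; of the rest the smaller one is meant.

How it is judged (in metres and radians):
On the way, in this order (a step that is already met when the one before it is completed fails the run):
1. the gauge is lifted off its pad with its rod still in (height (world z) of gauge above 0.03 m and value of joint gauge_rod below 0.005 m), for 0.1 s.
2. the gauge is held on the valve stem with 13 N or more for half a second, rod out (contact force between gauge and wheel above 13 N and horizontal distance between gauge and valve_foot below 0.008 m and angle between gauge's own z axis and vertical below 0.15 rad and value of joint gauge_rod above 0.01 m), for 0.5 s.
At the end, for the whole second after the job is handed in: the gauge stands upright (within 0.1 rad) and at rest on the pad, its foot within 55 mm of the pad's centre, released, with its rod still out by more than 10 mm (horizontal distance between gauge and pad below 0.055 m and height (world z) of gauge below 0.01 m and angle between gauge's own z axis and vertical below 0.1 rad and contact force between gauge and pad above 0.3 N and linear speed of gauge below 0.02 m/s and value of joint gauge_rod above 0.01 m); the robot touches nothing.
It fails at once if the gauge is pressed on the wheel or its valve with more than 24 N (contact force between gauge and wheel above 24 N).
It fails at once if the robot presses on the wheel itself (contact force between the arm and wheel above 5 N).
It fails at once if the tape roll, the jar or the wrench is moved by more than 20 mm (distance of any of tape_roll, glue_jar, wrench from where it was at the start of the episode above 0.02 m).
It also fails if it takes over 67 s, if anything falls off the work surface, if the arm or the gripper's body presses on something with over 40 N, if the wrist force passes 120 N, or if a joint passes its speed limit or range.

## Working session

There is one attempt and no reset: what is moved stays moved. The work goes in short steps, each a Python script; the robot and the scene stay as the last script left them, time stands still between calls to the robot, and variables do not carry over. Pictures are saved under pics/ and viewed, at most 10 in all, crops included, and the job is handed in when it is done.

```bash
mkdir -p pics; cat > h.py <<'E'
import numpy as np, cv2
from scipy.spatial.transform import Rotation as R
from rig import r, fingers, grab_frame, camera_model, boxes_of, cut_out
def save(n,im,crop=None,s=1):
    if crop: x0,y0,x1,y1=crop; im=im[y0:y1,x0:x1]
    if s!=1: im=cv2.resize(im,None,fx=s,fy=s,interpolation=cv2.INTER_CUBIC)
    cv2.imwrite('pics/'+n+'.png',im[:,:,::-1])
def w(c,p):
    E=np.array(camera_model(c)["extrinsics"]); return E[:3,:3]@np.array(p)+E[:3,3]
def ray(c,u,v,z):
    m=camera_model(c);E=np.array(m["extrinsics"])
    d=E[:3,:3]@np.array([(u-m["cx"])/m["fx"],(v-m["cy"])/m["fy"],1]);o=E[:3,3]
    return o+d*(z-o[2])/d[2]
def proj(c,p):
    m=camera_model(c);E=np.linalg.inv(np.array(m["extrinsics"]));q=E[:3,:3]@np.array(p)+E[:3,3]
    return np.array([m["fx"]*q[0]/q[2]+m["cx"],m["fy"]*q[1]/q[2]+m["cy"]])
E
python3 - <<'E'
from h import *
a=grab_frame("scene");b=grab_frame("top")
np.save('a.npy',a)
save('both',np.hstack([cv2.resize(a,(400,300)),cv2.resize(b,(400,300))]))
save('top',b,None,1.5)
for c in("scene","top"):
  for q in("gauge","wheel","valve_foot","pad","tape_roll","glue_jar","wrench"):
    print(c,q,[(round(d["score"],2),w(c,d["xyz"]).round(),proj(c,w(c,d["xyz"])).round()) for d in boxes_of(c,q)][:5])
print(r.observe())
E
```

```text
scene gauge [(0.86, array([ 280., -227.,   67.]), array([145., 185.])), (0.79, array([ 485., -254.,   55.]), array([173., 229.])), (0.58, array([ 553., -456.,   51.]), array([102., 283.]))]
scene wheel [(0.82, array([576., 127.,  62.]), array([317., 190.])), (0.48, array([ 483., -253.,   55.]), array([173., 228.]))]
scene valve_foot [(0.92, array([576., 124.,  60.]), array([316., 191.]))]
scene pad [(0.78, array([ 511., -260.,    4.]), array([179., 252.]))]
scene tape_roll [(0.88, array([ 734., -203.,   34.]), array([254., 285.]))]
scene glue_jar [(0.72, array([ 415., -424.,   55.]), array([ 92., 242.]))]
scene wrench [(0.67, array([631., 409.,   5.]), array([398., 183.]))]
top gauge [(0.89, array([ 273., -208.,   77.]), array([334., 289.])), (0.77, array([ 541., -447.,   52.]), array([414., 195.])), (0.67, array([ 475., -239.,   64.]), array([343., 218.]))]
top wheel [(0.97, array([552., 148.,  61.]), array([209., 191.]))]
top valve_foot [(0.69, array([549., 151.,  63.]), array([208., 192.])), (0.31, array([ 398., -408.,   86.]), array([405., 245.]))]
top pad [(0.97, array([ 507., -
[... 306 characters left out ...]
]
{'t': 0.8, 'qpos': array([-1.23586117,  0.46857738, -0.0486232 ,  1.5325181 ,  0.02407816,
        1.14098902, -0.0823233 ]), 'qd': array([ 0.0011093 ,  0.00219651,  0.00137553, -0.00123726, -0.00022197,
        0.00084285, -0.0003998 ]), 'effort': array([ 9.72911812e-05, -5.07776999e+01, -8.04932811e-02, -2.36440927e+01,
       -6.11146912e-02,  3.11713445e-02,  2.62508598e-05]), 'eef_pos': array([240.15450979, 630.8283021 , 404.78049484]), 'tool_rot': array([-5.68356231e-01, -3.08969871e+00, -1.58272344e-04]), 'contact_force': array([-0.85889074,  0.48257941,  0.02506976]), 'wrist_torque': array([0.02081553, 0.00205725, 0.00594675]), 'finger_force': 0.0, 'grip_width': 0.9979127806078756}
```

View pics/top.png

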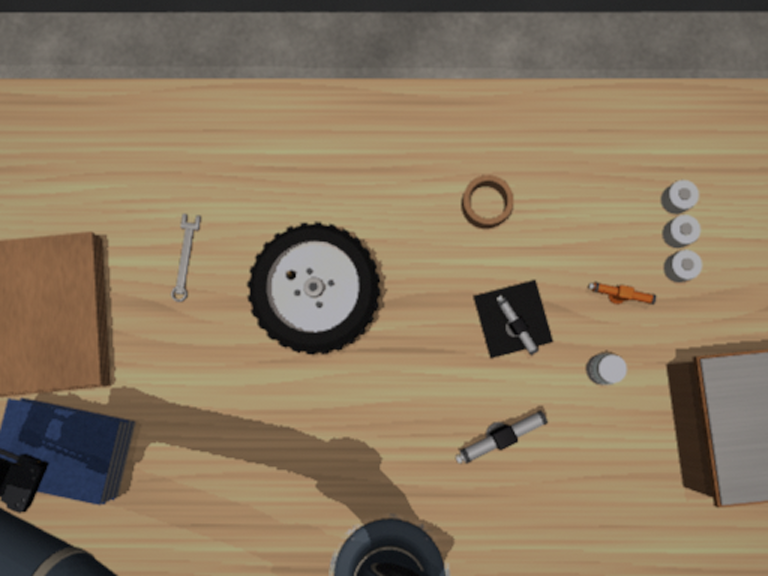

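View pics/both.png

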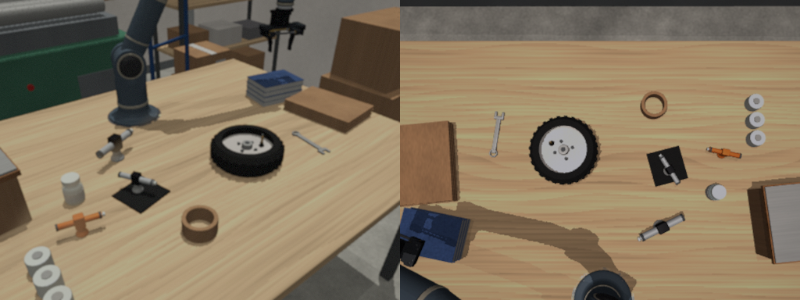

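The top view (1.5x) shows three gauge-like things: a grey one on the black pad at (516,322), a bigger grey one at (502,436) and an orange one at (622,293). The grey one on the pad fits: it isn't orange, and it is the smaller of the two grey ones. The likely valve stem is the dark spot on the rim at (291,275). I'll confirm both in an enlarged crop.

```bash
python3 - <<'E'
from h import *
a=np.load('a.npy');b=grab_frame("top")
def c(im,x0,y0,x1,y1,s=(400,300)): return cv2.resize(im[y0:y1,x0:x1],s,interpolation=cv2.INTER_CUBIC)
save('crop',np.vstack([np.hstack([c(b,295,175,415,265),c(b,160,145,260,220)]),np.hstack([c(a,130,180,230,255),c(a,260,145,360,220)])]))
print('stem top z90',ray("top",291/1.5,275/1.5,90),'z50',ray("top",291/1.5,275/1.5,50))
E
```

```text
stem top z90 [570.86379768 187.6407914   90.        ] z50 [576.65293849 193.17647024  50.        ]
```

View pics/crop.png

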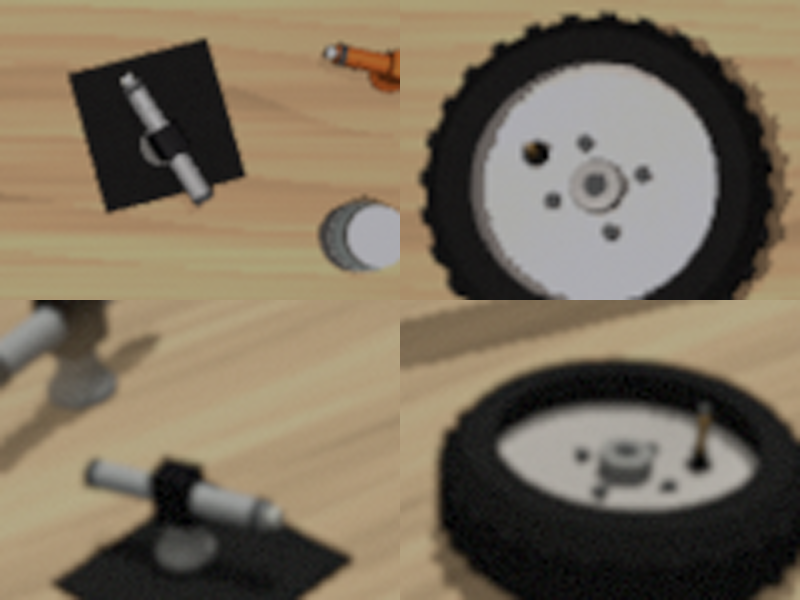

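Crop: the grey gauge on the pad has its rod end at upper left (127,78) and its butt at (203,195), with the rod in. The valve stem is the brass pin in a black grommet at (538,155) in the top right panel. The round spots around the hub are only bolts. Next I hover over the gauge and take a close look.

```bash
cat >> h.py <<'E'
def rot(yaw,flip=False):
    # tool down, tool x along gauge x (yaw) or opposite
    y=yaw+(np.pi if flip else 0)
    c,s=np.cos(y),np.sin(y)
    return R.from_matrix(np.array([[c,s,0],[s,-c,0],[0,0,-1.]])).as_rotvec()
def wpose():
    o=r.observe();T=np.eye(4);T[:3,:3]=R.from_rotvec(o["tool_rot"]).as_matrix();T[:3,3]=o["eef_pos"]
    return T@np.array(camera_model("wrist")["tool_from_camera"])
def fy(): 
    m=camera_model("wrist"); return m.get("fx"),m["cx"],m["cy"]
def wray(E,u,v,z):
    f,cx,cy=fy();dx,dy=u-cx,v-cy;rr=np.hypot(dx,dy)+1e-9;t=rr/f
    d=E[:3,:3]@np.array([np.sin(t)*dx/rr,np.sin(t)*dy/rr,np.cos(t)]);o=E[:3,3]
    return o+d*(z-o[2])/d[2]
def wproj(E,p):
    f,cx,cy=fy();q=np.linalg.inv(E)[:3]@np.append(p,1);rr=np.hypot(q[0],q[1]);t=np.arctan2(rr,q[2])
    return np.array([cx+f*t*q[0]/rr,cy+f*t*q[1]/rr])
E
python3 - <<'E'
from h import *
g=ray("top",344.8,217.9,70);e1=ray("top",333.1,198.4,51);e2=ray("top",355.9,233.5,51)
yaw=np.arctan2(*(e1-e2)[1::-1]);print(g,e1,e2,np.linalg.norm(e1-e2),yaw)
best=None
for fl in(0,1):
    q=r.ik([g[0],g[1],380],rot(yaw,fl)); print(fl,q)
    s=r.ik([573,190,330],rot(yaw,fl)); print(s)
    if q is not None and (best is None or abs(q[6])<best[0]): best=(abs(q[6]),fl)
fl=best[1]
r.move_ptp([g[0],g[1],380],rot(yaw,fl))
E=wpose();im=grab_frame("wrist");np.savez('w1.npz',E=E,im=im);save('w1',im,None,1.5)
print(fl,r.observe()["t"],fy())
for p in (e1,e2,[*g[:2],70]): print(wproj(E,p)*1.5)
for q in("gauge","gauge_grip","pad"):
  print(q,[(round(d["score"],2),(E[:3]@np.append(d["xyz"],1)).round()) for d in boxes_of("wrist",q)][:4])
E
```

```text
[ 474.42573314 -242.73811508   70.        ] [ 532.67101637 -212.91593882   51.        ] [ 430.73605598 -277.2084952    51.        ] 120.51667500875386 0.5627029732461708
0 [-0.32860254  0.35696133  0.92065956  1.93667685 -0.3348904   1.00897731
 -0.26435482]
[-0.78004267  0.46239041  0.5269234   1.81203661 -0.28108269  0.94192266
 -1.13983454]
1 [ 1.0354444   0.36866285 -0.80344357  1.86516851  0.30631929  1.03553889
  2.24032843]
[-0.36179692  0.42627568 -0.03734362  1.78681603  0.01927539  0.92885255
  1.72615574]
0 4.0667 (297.3186396354542, 255.8231839685337, 192.19443207715378)
[394.00493256 181.00072219]
[392.8845372 347.0970601]
[385.29035631 279.86535988]
gauge [(0.66, array([ 482., -246.,   57.])), (0.66, array([ 559., -397.,   45.])), (0.6, array([ 286., -221.,   14.]))]
gauge_grip [(0.84, array([ 553., -400.,   48.])), (0.71, array([ 283., -224.,   15.])), (0.67, array([ 482., -241.,   60.]))]
pad [(0.64, array([ 504., -243.,    1.]))]
```

View pics/w1.png

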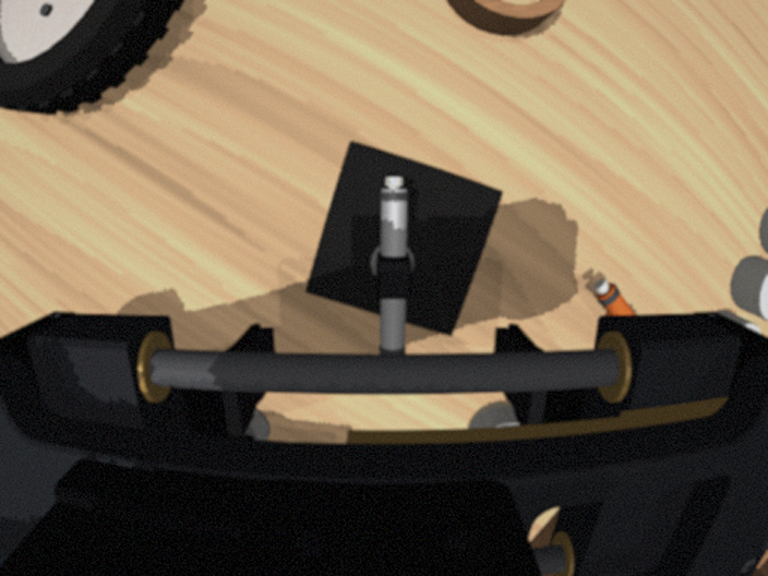

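Wrist view: the gauge stands vertical in the image. The rod tip is at (394,180), the grip block at about (394,277) and the foot ring at (392,262). The yaw estimate fits, so I refine the grip position, descend and grasp.

```bash
python3 - <<'E'
from h import *
d=np.load('w1.npz');E=d['E'];im=d['im']
sub=im[150:245,225:300].astype(int).sum(2)
for rr in range(150,236,4): print(rr,' '.join('%3d'%x for x in im[rr,250:278,1]))
for v in (170,198): print(v,wray(E,394/1.5,v,70))
print(wray(E,394/1.5,277/1.5,70), wray(E,392/1.5,262/1.5,14))
E
```

```text
150   4  19  22  44  69  90  99 102 110 112 119 135 170 197 202 188 175 163 146 137 105  65  35  22  17  25  19  12
154  24  20  30  49  70  89 103 102 111 118 121 123 125 128 124 122 116 111 105  96  83  53  30  20  18   9   8  18
158  17  22  22  41  75  87  99 107 110 114 125 126 127 129 125 120 116 112 102  99  82  52  32  21  13  27  22  25
162  25  22  28  49  72  89 100 103 110 117 122 125 127 131 125 123 118 110 109  95  73  47  24  20   7  21  18  13
166  58  76  76  75  83  91  98 106 109 117 119 124 131 128 124 119 114 113 104  96  86  72  63  45  33   9  14  26
170  72  55  22  20  42  63  75  88  91 102  99 111 110 111 107 103  96  93  83  74  49  30  46  64  64  48  25  25
174  61  37  22   6  12  19  16  11  15  19  17  11   7  19  18  15  18  14  13  14  22  14  27  31  54  55  36  25
178  62  34  16  25  15  20  21  20  22  27  15  22  20  25  30  22  22  21  30  26  25  21  10  27  42  36  25  25
182  49  32  12   6  16  13  14  11  12  22  25  14  17  24  26  21  21  16  15  23  21  20  19  22   1  24  14  25
186   9  10   2  13  20  21  20   8  15  12  26  15  14 
[... 935 characters left out ...]
 106  99  94  81  86  88 102 100  96  95  86  91  88
222 102 100  97  91  87  95  98  98 107 111 110 112 111 112 105 102  97  92  88  84  92  98 100  95  98  99  95  98
226 103 102  97  90  84  92  97 102 106 111 114 112 114 110 108 100  94  93  85  84  94 100  99 100  99 102 102 105
230  96 100  87  72  74  86  96  99 107 108 112 113 114 109 107 101  99  87  77  85 121 141 153 163 167 164 168 165
234  98  94  82  62  41  40  38  41  41  48  54  53  49  52  50  47  42  40  34  70 113 144 159 159 155 157 154 154
170 [ 491.64595551 -238.58719441   70.        ]
198 [ 467.59682889 -253.9999461    70.        ]
[ 479.17052993 -246.5765448    70.        ] [ 478.72322413 -246.45875833   14.        ]
```

Block centre from its back top edge plus 14 mm: (479.4,-246.5). The foot ring gives (478.7,-246.5), which agrees. Grasping now.

```bash
python3 - <<'E'
from h import *
g=np.array([479.2,-246.4]);np.save('g.npy',g)
r.move_straight([*g,300],rot(0.5627),feed=150)
r.move_straight([*g,220],feed=100)
fingers.command_gripper(0.0,60)
o=r.observe();print(o["t"],o["grip_width"],o["finger_force"],o["contact_force"],o["eef_pos"])
r.move_straight([*g,380],feed=150)
r.wait(0.2);o=r.observe();print(o["t"],o["grip_width"],o["finger_force"],o["contact_force"],o["eef_pos"])
E=wpose();im=grab_frame("wrist");a=grab_frame("scene")
save('w2',np.hstack([cv2.resize(im,(400,300)),cv2.resize(a[100:280,90:330],(400,300))]))
E
```

```text
6.9 0.2690367184649241 59.980867048725486 [ 1.0271339   0.36474827 -1.02969612] [ 479.24026474 -246.43936316  219.9894169 ]
8.3167 0.2749152703956651 59.98107885941863 [ 0.28592843  0.65214496 -1.50264501] [ 479.06640027 -246.33079884  379.31958069]
```

View pics/w2.png

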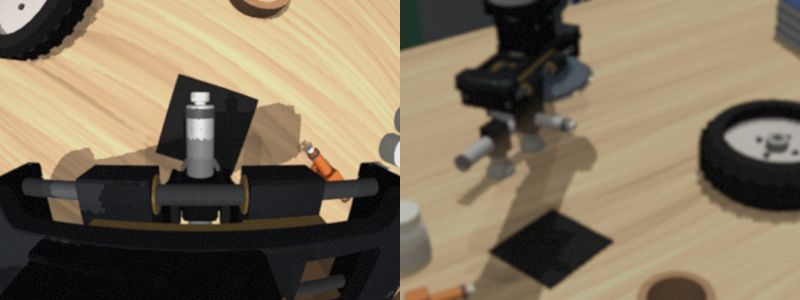

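Gauge held, rod in (white cap at (200,97) still flush). Now I look at the valve from two hover positions.

```bash
python3 - <<'E'
from h import *
yaw=0.5627;S=np.array([574.,190.]);x=np.array([np.cos(yaw),np.sin(yaw)]);y=np.array([-x[1],x[0]])
ims=[]
for i,(a,b,z) in enumerate([(-90,-45,380),(-60,60,360)]):
    p=S+a*x+b*y
    (r.move_ptp if i==0 else lambda P,o:r.move_straight(P,o,feed=120))([*p,z],rot(yaw)); r.wait(0.3)
    E=wpose();im=grab_frame("wrist");np.savez('v%d.npz'%i,E=E,im=im);u=wproj(E,[*S,95]);u0=wproj(E,[*S,50]);print(u,u0)
    x0,y0=int(min(max(u[0]-60,0),392)),int(min(max(u[1]-45,0),294));print(x0,y0)
    ims.append(cv2.resize(im[y0:y0+90,x0:x0+120],(400,300),interpolation=cv2.INTER_CUBIC))
    ims.append(cv2.resize(im,(400,300)))
    np.savez
save('v',np.vstack([np.hstack(ims[:2]),np.hstack(ims[2:])]));print(r.observe()["t"])
E
```

```text
[204.57088194  92.57504826] [211.93806643  96.37953146]
144 47
[328.11260701 127.22013242] [317.24340902 125.93226878]
268 82
11.5167
```

View pics/v.png

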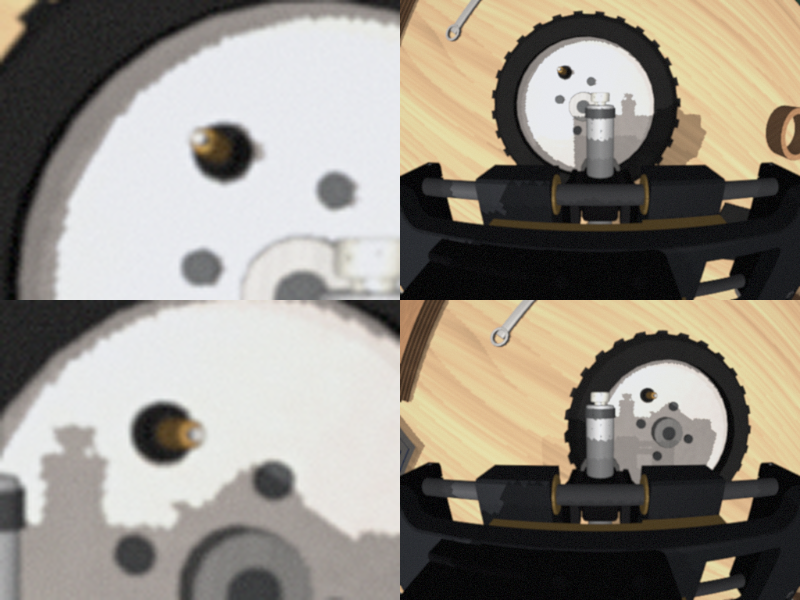

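View 0: pin tip at image pixel (204.0,88.4), grommet (210.9,92.6). View 1: tip (326.8,122.2), grommet (317.5,121.6). Triangulating.

```bash
python3 - <<'E'
from h import *
E=[np.load('v%d.npz'%i)['E'] for i in(0,1)]
from scipy.optimize import least_squares
for n,a,b in(("tip",(204,88.4),(326.8,122.2)),("base",(210.9,92.6),(317.5,121.6))):
    s=least_squares(lambda p:np.r_[wproj(E[0],p)-a,wproj(E[1],p)-b],[574,190,80]);print(n,s.x,s.fun)
    for z in ((50,) if n=="base" else (90,95,100)): print(z,wray(E[0],*a,z)[:2],wray(E[1],*b,z)[:2])
print(ray("top",160+538/4,145+155/4,50))
E
```

```text
tip [577.03169707 192.85917172  93.15893518] [ 0.02050876 -0.0884747  -0.02612772  0.081078  ]
90 [576.95526188 193.48152059] [577.49799883 192.22944859]
95 [576.95301441 192.45406848] [576.87057099 193.25611948]
100 [576.95076695 191.42661637] [576.24314314 194.28279038]
base [577.12397556 192.60367434  53.06913254] [ 0.0680401  -0.28404424 -0.08320602  0.26336318]
50 [576.83626693 193.0520311 ] [577.71974568 192.13185118]
[ 575.75521572 -100.90987152   50.        ]
```

```bash
cat >> h.py <<'E'
def F(n=5,dt=0.02):
    a=[]
    for _ in range(n): a.append(r.observe()["contact_force"]); r.wait(dt)
    return np.mean(a,0)
E
python3 - <<'E'
from h import *
S=[577.0,192.8];yaw=0.5627
r.move_straight([*S,340],rot(yaw),feed=120)
r.move_straight([*S,322],feed=60); r.wait(0.4)
t=F(10);np.save('tare.npy',t);print('tare',t,r.observe()["t"])
z=322;step=2.0
while z>280:
    z-=step; r.move_straight([*S,z],feed=20)
    f=F(3)-t; o=r.observe(); print(round(z,2),f.round(2),o["eef_pos"].round(2),round(o["t"],2))
    if f[2]>6 or np.hypot(*f[:2])>6: break
    step=2.0 if f[2]<1 and z>300 else 1.0
E
```

```text
tare [-0.47491773 -0.06984224 -2.22482886] 13.425
320.0 [-0.23  0.3   0.16] [576.96 192.82 319.87] 13.72
318.0 [0.65 0.48 0.24] [576.95 192.82 317.89] 14.03
316.0 [ 0.67 -0.04 -0.05] [576.98 192.8  315.91] 14.32
314.0 [-0.05 -0.12  0.25] [576.97 192.8  313.91] 14.62
312.0 [0.62 0.33 0.54] [576.96 192.81 311.91] 14.93
310.0 [0.22 0.1  0.22] [577.   192.83 309.94] 15.22
308.0 [-0.21  0.19 -0.12] [577.   192.8  307.93] 15.53
306.0 [ 0.34 -0.23 -0.04] [576.97 192.83 305.92] 15.82
304.0 [ 0.72  0.43 -0.43] [576.98 192.8  303.9 ] 16.12
302.0 [ 0.72  0.07 -0.33] [576.98 192.79 301.92] 16.43
300.0 [ 0.85 -0.01 -0.27] [576.97 192.81 299.92] 16.73
299.0 [ 0.54 -0.42 -0.33] [576.99 192.82 298.98] 17.02
298.0 [ 0.58 -0.07  0.24] [576.99 192.81 297.97] 17.32
297.0 [ 0.93  0.03 -0.25] [576.99 192.83 296.97] 17.62
296.0 [0.53 0.05 0.22] [576.96 192.82 295.96] 17.93
295.0 [0.52 0.26 0.4 ] [576.97 192.81 294.95] 18.23
294.0 [-0.02 -0.32 -0.1 ] [576.99 192.82 293.98] 18.52
293.0 [ 0.74  0.19 -0.03] [576.99 192.81 292.95] 18.82
292.0 [ 0.89 -0.35  0.17] [576.98 192.81 291.97] 19.12
291.0 [ 0.69 -0.38  0.57] [577.04 192.8  291.04] 19.43
290.0 [ 0.22 -0.35  2.24] [577.06 192.75 290.12] 19.73
289.0 [0.02 0.2  2.57] [577.13 192.76 289.18] 20.02
288.0 [0.64 0.38 5.04] [577.14 192.81 288.19] 20.32
287.0 [0.08 0.37 6.86] [577.16 192.79 287.2 ] 20.62
```

```bash
python3 - <<'E'
from h import *
S=[577.0,192.8];t=np.load('tare.npy');z=287.0
while z>274:
    f=F(3)-t
    if f[2]>16.0: break
    z-=0.5 if f[2]<12.5 else 0.25
    r.move_straight([*S,z],feed=10)
    print(round(z,2),f.round(2),round(r.observe()["t"],2))
    if np.hypot(*f[:2])>8: break
print(F(10)-t,z,r.observe()["eef_pos"],r.observe()["t"])
E
```

```text
286.5 [-0.42 -0.12  6.66] 20.93
286.0 [-0.23  0.17  7.04] 21.23
285.5 [-0.69  0.37  7.87] 21.52
285.0 [-0.51 -0.12  7.9 ] 21.82
284.5 [-0.39  0.62  8.01] 22.12
284.0 [-0.08  0.04  8.  ] 22.43
283.5 [ 0.21 -0.04  7.67] 22.73
283.0 [-0.45 -0.29  8.15] 23.02
282.5 [-0.52  0.55  9.11] 23.32
282.0 [-1.15 -0.12  9.53] 23.62
281.5 [-1.820e+00 -1.000e-02  1.161e+01] 23.93
281.0 [-1.75 -0.11 12.47] 24.23
280.75 [-2.45  0.24 13.91] 24.52
280.5 [-2.12 -0.73 14.34] 24.82
280.25 [-2.12 -0.34 14.95] 25.12
280.0 [-3.32 -0.24 15.4 ] 25.43
[-3.36151484 -0.21982517 16.013432  ] 280.0 [577.34890706 192.6025962  281.60917   ] 25.6417
```

```bash
python3 - <<'E'
from h import *
S=[577.0,192.8];t=np.load('tare.npy')
r.move_straight([*S,279.5],feed=10); print(F(10)-t)
r.wait(0.8); print(F(10)-t,r.observe()["t"])
im=grab_frame("wrist"); np.save('p.npy',im); save('press',im,None,1.5)
E
```

```text
[-3.44466933 -0.07695947 17.59681458]
[-3.4297824  -0.20371236 17.43424601] 27.025
```

View pics/press.png

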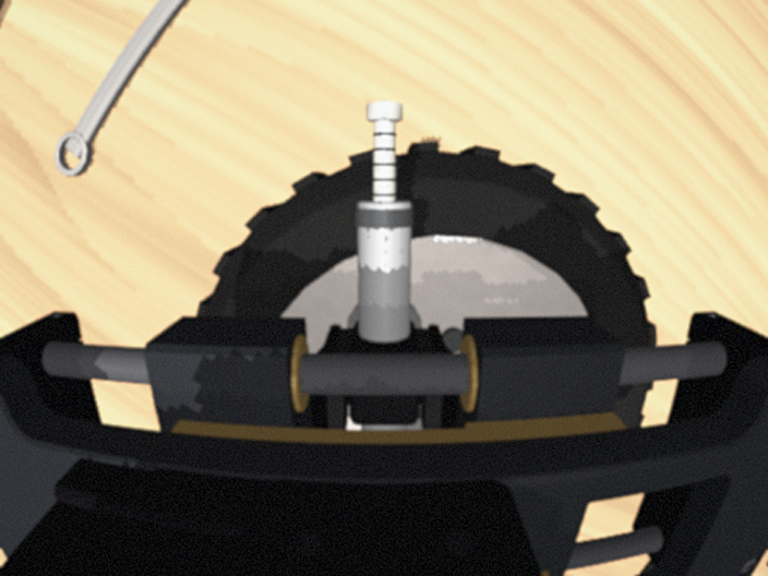

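The rod is out: white cap at (384,111), graduations showing past the barrel end at (384,205), force steady at 17.5 N. Next I lift off gently and carry it to the pad.

```bash
python3 - <<'E'
from h import *
S=[577.0,192.8];yaw=0.5627;P=[498.,-243.]
r.wait(0.3)
r.move_straight([*S,310],feed=30); r.move_straight([*S,350],feed=80)
r.move_straight([*P,350],feed=110)
r.move_straight([*P,250],feed=80); r.wait(0.3)
t=F(10);np.save('tare2.npy',t);print(t,r.observe()["t"])
a=grab_frame("scene");E=wpose();im=grab_frame("wrist")
save('pl',np.hstack([cv2.resize(a[150:270,100:260],(400,300),interpolation=cv2.INTER_CUBIC),cv2.resize(im,(400,300))]))
E
```

```text
[ 0.03671947 -0.03214856 -2.35040415] 35.2333
```

View pics/pl.png

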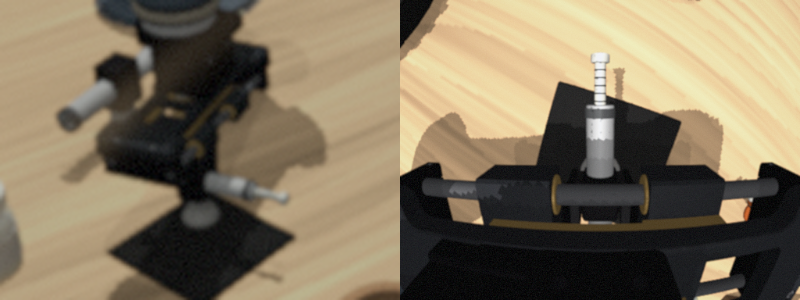

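Gauge upright over the pad, rod out (cap at (600,60)). Lowering until contact.

```bash
python3 - <<'E'
from h import *
P=[498.,-243.];t=np.load('tare2.npy')
r.move_straight([*P,228],feed=40);z=228.0
while z>212:
    f=F(3)-t
    if f[2]>2.5: break
    z-=1; r.move_straight([*P,z],feed=15)
print(z,f.round(2),r.observe()["t"])
fingers.command_gripper(0.45); r.wait(0.2)
fingers.command_gripper(0.7)
r.move_straight([*P,300],feed=80); r.wait(0.3)
o=r.observe();print(o["t"],o["contact_force"])
a=grab_frame("scene");im=grab_frame("wrist")
save('end',np.hstack([cv2.resize(a[150:270,100:260],(400,300),interpolation=cv2.INTER_CUBIC),cv2.resize(im,(400,300))]))
E
```

```text
219.0 [-1.82  0.99  9.44] 38.7833
41.7583 [-1.03802644  0.72198927 -0.56569532]
```

View pics/end.png

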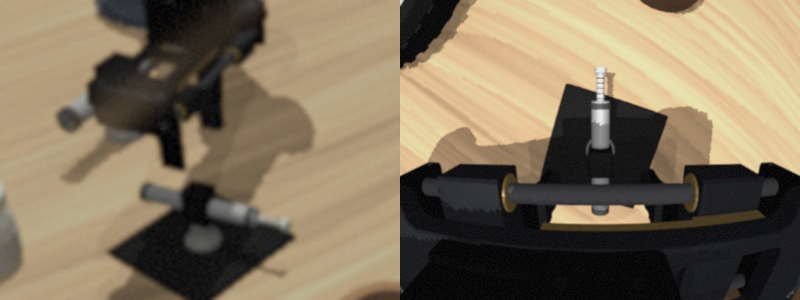

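The gauge stands upright on the pad (foot at (202,238), about 15 mm from the pad centre). The rod is out and the gripper is clear.

```bash
python3 -c "
from h import *
print(r.finish_job())"
```

```text
the job is handed in; nothing more can be done
None
```

I handed the job in: the gauge was pressed on the valve at about 17.5 N for over a second and now stands upright on its pad with the rod out. The hand-in returned no verdict.

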